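# Unstack the breakfast things onto their places

## Task

Take the two piles on the worktop apart without tipping the jar or the shaker over, and put each thing upright in the middle of its own place: the tea light in the small round steel saucer, the matchbox lying flat in the oblong tray with its long side along the tray, the jam jar on the large round coaster, and the salt shaker on the square tile. Leave the flat tin that the shaker stood on where it is.

Things in the scene. Friction and masses are not known exactly. Their poses are not given: they have to be found in the camera images.
- jam_jar: jam jar: round glass jar with a flat white lid, 84 mm tall, 62 to 66 mm across at any height, lid 63 mm across, 0.25 kg. It is the bottom of the three-high stack. Origin: centre of its underside; z axis up
- match_box: closed matchbox lying flat, 36 mm (its x axis) x 53 mm (its y axis) x 14 mm high; starts lying on the lid of the jam jar, turned any way. Origin: centre of its underside
- tea_light: tea light candle in a round metal cup, 38 mm across, 15 mm high; starts standing on top of the matchbox. Origin: centre of its underside; z axis up
- salt_shaker: salt shaker: round glass body 44 mm across up to 74 mm high, narrowing to a 34 mm grey cap, 90 mm tall in all, 0.1 kg; starts standing on the flat tin; its foot is slightly uneven, so that it leans by up to 0.06 rad. Origin: centre of its underside; z axis up
- flat_tin: flat round food tin, 86 mm across, 40 mm high, loose, 0.23 kg; the salt shaker stands on it. It stays where it is. Origin: centre of its underside
- coaster: large round brown cork coaster, 94 mm across, flat, fixed, its top 10 mm above the worktop: the place of the jam jar. Origin: centre of its underside
- saucer: small round dark steel saucer, 68 mm across, fixed; flat inner floor 6 mm above the worktop and about 50 mm across, rim 9 mm above the worktop: the place of the tea light. Origin: centre of its underside
- match_tray: oblong dark wooden tray, 60 mm (its x axis) x 78 mm (its y axis) outside, 52 x 70 mm inside, fixed; floor 6 mm and rim 9 mm above the worktop: the place of the matchbox, whose long side goes along the tray's long side. Origin: centre of its underside
- tile: square terracotta tile, 80 x 80 mm, flat, fixed, its top 8 mm above the worktop: the place of the salt shaker. Origin: centre of its underside
- coffee_maker: obstacle only, fixed: black and grey coffee maker at the back, 336 mm tall. Corners at x,y = 0.505,-0.05 (nearest the robot), 0.59,0.11 and 0.70,-0.16; its head overhangs from 215 mm up, so the gripper must pass in front of it at x up to about 0.43. Left of it a microwave, 300 mm tall, has its front at about x = 0.65, y = 0.10 to 0.60. Origin: centre of underside
Not all that is in view belongs to the job. Of the things shaped like the tea_light, the metal one is meant.

How it is judged:
By the outcome, as a careful person would: the job done as asked, in the order asked, and still so for the second after the job is handed in, with the robot touching nothing.
It also fails if it takes over 128 s, if anything falls off the work surface, if the arm or the gripper's body presses on something with over 40 N, if the wrist force passes 120 N, or if a joint passes its speed limit or range.

## Robot

A 6-joint arm with a two-finger parallel gripper is mounted at the origin on a cart in front of the work surface, level with it; the furniture and walls round the work are solid. World frame = base frame: x ahead of the robot, y to its left, z up, the work surface at z = 0. Lengths are in mm, angles in rad, forces in N, time in s.
With the tool pointing down it reaches from about 275 to 825 mm from the base axis. Payload 4.9 kg.
Tool frame: the origin (TCP) lies at the very end of the fingers, on their centre line; the grasp point (between the pads) lies 19 mm behind it; z points along the fingers, y is the line along which they close (so a half turn about z gives the same grasp; the last joint's range is limited). The gripper opens to 85 mm and grips with 20 to 120 N. Pads are 22 mm wide; open, the fingers measure 114 mm over their backs; the gripper's body (76 mm by 85 mm) begins 54 mm behind the grasp point. The pads swing forward as they close: fully open they stand 13 mm farther back than shut.
Start: joints at [1.196, 0.326, -0.193, 1.052, 0, 1.437], TCP at [131.157, 534.15, 231.281] pointing down, gripper open.
Joint ranges: [-2.65, 2.65], [-0.97, 1.79], [-1.3, 1.35], [-1.93, 2.1], [-1.47, 1.37], [-3.14, 3.14]. Speed limits (rad/s): [2.57, 2.57, 3.14, 3.14, 3.14, 3.14].

## Interface

Orientations are given as [roll, pitch, yaw] about the fixed x, y, z axes, in that order (R = Rz(yaw) Ry(pitch) Rx(roll)).
In Python, from bench import bot, solve_ik, imaging gives the robot as it stands. Calls block until the motion is done:
- bot.move_ptp(position, orientation): joint-space move of the TCP to a pose.
- bot.movel(position, rot=None, max_speed=150, threshold=None): straight line of the TCP; rot=None keeps the orientation; max_speed is the mean speed in mm/s. With threshold (N) it stops when the force on the tool has changed by that much, and returns True; else False.
- bot.move_j(angles): joint-space move.
- bot.grip(opening, effort=None): opening from 0.0 (shut) to 1.0 (fully open); effort is the grip in N (None keeps the last); returns when the fingers have stopped.
- bot.dwell(seconds).
- solve_ik(position, orientation): joint angles nearest the present ones, or None.
- bot.get_state(): the state.
- imaging.capture(name): name is "scene" or "top" or "wrist"; returns the picture (384x512x3 uint8, blue, green, red); there is no depth.
- imaging.camera_model(name): a dict with "K" (3x3 intrinsics, pixels), "k1" (the pictures are not rectified: a ray, as slopes to the right and down, at radius r is drawn at 1 + k1 r^2 times it, then the intrinsics apply), "position" and "rotation" of the camera in the world. Camera axes: x right, y up, looking along -z (the intrinsics and any distortion apply to the point x, -y, -z); pixel columns grow to the right and rows downward; lengths in mm; the calibration is good to about 2 mm. A picture is of the moment at which its call begins: read the wrist's pose just before it. camera_model takes no time and is no camera call; for the wrist camera it gives the pose at the moment of the call.
A pose or a line that the arm cannot do raises bot.IKError and nothing moves.
- bot.sign_off(): hands the job in; it is judged then, once.
The state is a dict: "t": time; "qpos": joint angles; "joint_velocities": joint speeds; "effort": joint torques, N m; "tcp_pos": TCP position; "orientation": TCP orientation; "contact_force": force on the tool from outside, world axes, zero at the start; "wrist_torque": the same for the moment, N m; "opening": opening from 0.0 (shut) to 1.0 (fully open); "gripper_force": force on a finger pad.
Only numpy, scipy, OpenCV 4.12 (cv2) and the standard library are available. Lean on these libraries where they do the work, as an engineer would, in place of code of your own. Each camera call takes 0.05 s, during which the arm holds its last target. There are 200 camera calls.

## Working session

There is one attempt and no reset: what is moved stays moved. The work goes in short steps, each a Python script; the robot and the scene stay as the last script left them, time stands still between calls to the robot, and variables do not carry over. Pictures are saved under pics/ and viewed, at most 16 in all, crops included, and the job is handed in when it is done.

```bash
ls; mkdir -p pics; cat > h.py <<'E'
import numpy as np, cv2
from bench import bot, solve_ik, imaging
def px2w(cm,u,v,z):
    K=np.array(cm["K"]);k1=cm["k1"]
    a=np.array([(u-K[0,2])/K[0,0],(v-K[1,2])/K[1,1]]);b=a.copy()
    for _ in range(20): b=a/(1+k1*(b@b))
    d=np.array(cm["rotation"])@np.array([b[0],-b[1],-1]);p=np.array(cm["position"])
    return p+d*(z-p[2])/d[2]
def w2px(cm,P):
    q=np.array(cm["rotation"]).T@(np.array(P,float)-cm["position"])
    b=np.array([q[0]/-q[2],-q[1]/-q[2]]);b=b*(1+cm["k1"]*(b@b));K=np.array(cm["K"])
    return np.array([K[0,0]*b[0]+K[0,2],K[1,1]*b[1]+K[1,2]])
E
python3 - <<'E'
from h import *
for n in("scene","top"):
    im=imaging.capture(n);cv2.imwrite(f"pics/{n}0.png",im)
    cv2.imwrite(f"pics/{n}0b.png",cv2.resize(im,(800,600),interpolation=cv2.INTER_CUBIC))
    print(n,imaging.camera_model(n))
print(bot.get_state())
E
```

```text
pics
scene {'K': array([[381.71194874,   0.        , 251.7236896 ],
       [  0.        , 381.71194874, 187.42486443],
       [  0.        ,   0.        ,   1.        ]]), 'k1': -0.05868580994170145, 'position': array([ -53.82715646, -441.38189203,  658.51674192]), 'rotation': array([ 0.94699761, -0.01158533, -0.85715215])}
top {'K': array([[362.43529554,   0.        , 254.16072039],
       [  0.        , 362.43529554, 192.59147429],
       [  0.        ,   0.        ,   1.        ]]), 'k1': -0.05824142060048787, 'position': array([356.78790153,  70.84298254, 959.4160378 ]), 'rotation': array([ 0.19182114,  0.02037189, -1.59106869])}
{'t': 0.1, 'qpos': array([ 1.19577726e+00,  3.26863409e-01, -1.93490774e-01,  1.05199195e+00,
       -1.82817716e-05,  1.43658978e+00]), 'joint_velocities': array([-0.00265527, -0.00092021,  0.00133863,  0.0005858 ,  0.0009578 ,
       -0.00094162]), 'effort': array([ 6.76853251e-04, -4.44238400e+01,  2.63037586e+01,  7.86391553e-03,
       -9.26441908e-05,  5.66424731e-06]), 'tcp_pos': array([130.97550965, 533.64029053, 230.58097806]), 'orientation': array([-3.14005434e+00, -1.89252434e-04,  2.90078001e+00]), 'contact_force': array([0.44299027, 0.43076879, 0.50168863]), 'wrist_torque': array([-0.02784406, -0.02209622, -0.01428735]), 'gripper_force': 0.0, 'opening': 0.9983594231952885}
```

View pics/top0b.png

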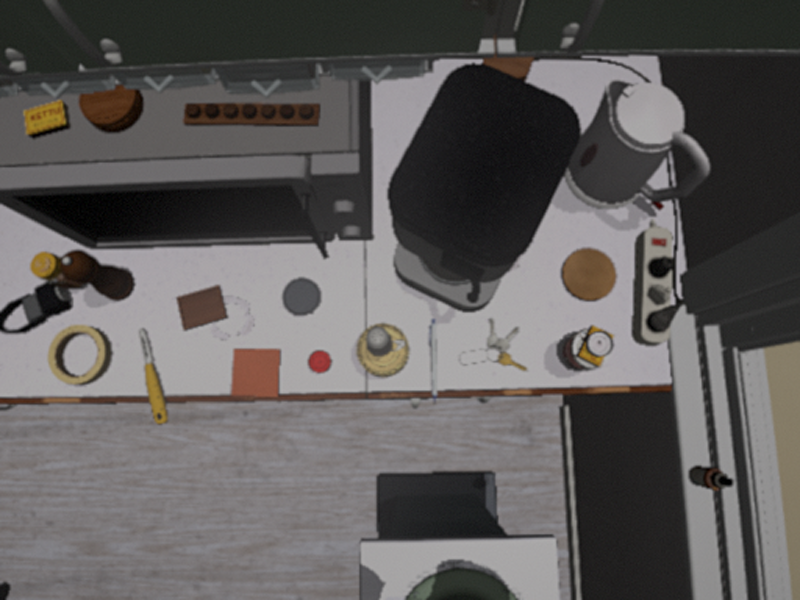

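View pics/scene0b.png

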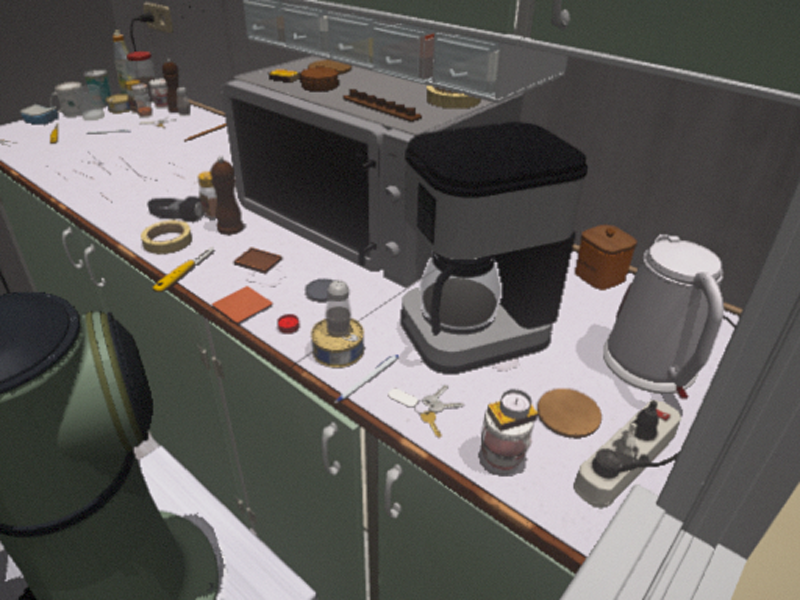

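The top view shows these (in 800x600 px): 
- Jar stack at (588,347), coaster at (588,273), tin with shaker at (382,347), and tile at (256,372).
- Two round candidates for the saucer or the tea light: a dark disc at (301,296) and a red one at (319,361).
- Dark brown tray at (202,307).

Tea-light lookalikes are the metal one on the stack (600,343) and the red one (319,361). I choose the stack one. Next I check the rotation convention and fit the positions.

```bash
cat >> h.py <<'E'
from scipy.spatial.transform import Rotation as Ro
CONV="xyz"
def cam(n):
    c=dict(imaging.camera_model(n)); r=np.array(c["rotation"])
    c["rotation"]=(Ro.from_euler("xyz",r) if CONV=="xyz" else Ro.from_rotvec(r)).as_matrix() if r.shape==(3,) else r
    return c
E
python3 - <<'E'
import h
from h import *
for cv in("xyz","rv"):
    h.CONV=cv
    for n in("scene","top"):
        c=cam(n);print(cv,n,[(w2px(c,p)*1.5625).round().tolist() for p in([505,-50,0],[590,110,0],[700,-160,0],[0,0,0],[131,534,231])])
h.CONV="xyz"
c=cam("top")
for k,(u,v,z) in dict(coaster=(588,273,10),saucer=(301,296,9),tray=(202,307,9),tile=(256,372,8),tinTop=(382,349,40),shaker=(379,340,130),lid=(593,347,84),tea=(600,343,113)).items(): print(k,px2w(c,u/1.5625,v/1.5625,z).round(1))
c=cam("scene")
for k,(u,v,z) in dict(coaster=(570,412,10),saucer=(322,290,9),tray=(258,260,9),tile=(242,304,8),tinTop=(338,335,40),shaker=(339,287,130),tea=(516,399,113)).items(): print(k,px2w(c,u/1.5625,v/1.5625,z).round(1))
im=cv2.imread("pics/top0.png");a=im[200:250,345:405];b=im[200:250,215:275]
s=cv2.imread("pics/scene0.png");d=s[240:310,290:374];e=s[170:240,190:274]
f=lambda x:cv2.resize(x,(400,300),interpolation=cv2.INTER_CUBIC)
cv2.imwrite("pics/crop1.png",np.vstack([np.hstack([f(a),f(b)]),np.hstack([f(d),f(e)])]))
E
```

```text
xyz scene [[433.0, 381.0], [392.0, 315.0], [556.0, 350.0], [121.0, 595.0], [-16.0, 218.0]]
xyz top [[477.0, 321.0], [383.0, 275.0], [534.0, 211.0], [459.0, 638.0], [43.0, 598.0]]
rv scene [[631.0, 293.0], [572.0, 235.0], [765.0, 232.0], [376.0, 541.0], [185.0, 238.0]]
rv top [[544.0, 272.0], [448.0, 227.0], [604.0, 156.0], [525.0, 583.0], [136.0, 533.0]]
coaster [ 582.6 -243.7   10. ]
saucer [554.4 251.8   9. ]
tray [539.2 424.4   9. ]
tile [425.6 327.    8. ]
tinTop [456.6 112.2  40. ]
shaker [460.2 112.4 130. ]
lid [ 447.  -217.1   84. ]
tea [ 449.8 -218.6  113. ]
coaster [ 578.8 -247.7   10. ]
saucer [551.2 249.4   9. ]
tray [537.2 421.4   9. ]
tile [424.8 327.    8. ]
tinTop [453.  106.2  40. ]
shaker [461.4 107.  130. ]
tea [ 453.2 -215.9  113. ]
```

View pics/crop1.png

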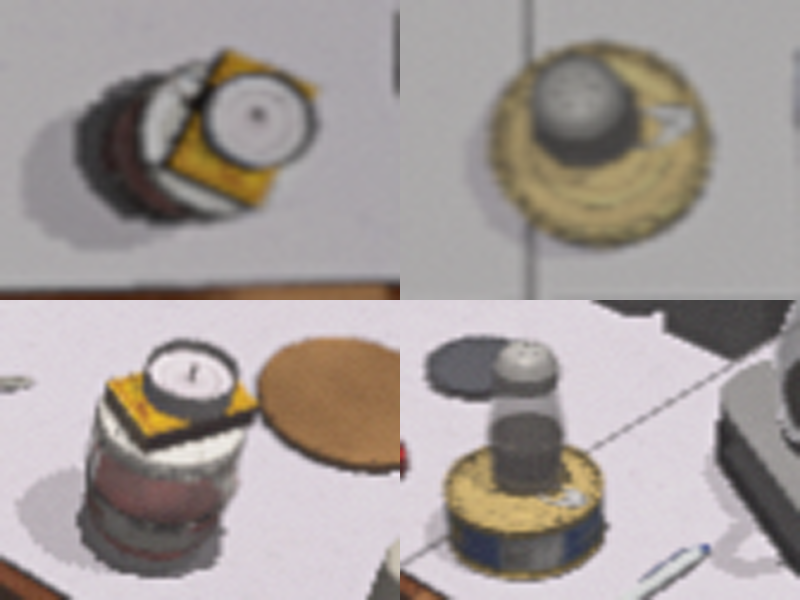

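The close crop confirms the metal tea light on the yellow matchbox on the jar. The shaker stands on the tin at about (459,110), and the Euler convention fits both cameras to a few mm. Next I take refined looks with the wrist camera on the way over.

```bash
python3 - <<'E'
from h import *
print(cam("wrist")["position"],bot.get_state()["t"])
for i,(p,yaw) in enumerate([((430,340,330),0.0),((400,100,330),0),((430,-215,330),0)]):
    for y in(yaw,np.pi,-np.pi):
        try: bot.move_ptp(list(p),[np.pi,0,y]);break
        except bot.IKError as e: print("ik",p,y)
    bot.dwell(.3)
    s=bot.get_state();c=cam("wrist");im=imaging.capture("wrist")
    cv2.imwrite(f"pics/w{i}.png",im);np.save(f"pics/w{i}.npy",c,allow_pickle=True)
    print(s["t"],s["qpos"].round(2),s["tcp_pos"].round(1),s["orientation"].round(3),c["position"],c["rotation"].round(2).tolist())
im=[cv2.imread(f"pics/w{i}.png") for i in range(3)]
cv2.imwrite("pics/wm.png",cv2.resize(np.vstack([np.hstack(im[:2]),np.hstack([im[2],im[2]*0])]),(800,600),interpolation=cv2.INTER_AREA))
E
```

```text
[ 49.26327421 553.48053491 372.55610239] 0.1
3.7667 [ 0.53  0.28 -0.01  1.28  0.   -2.61] [429.9 340.1 330. ] [3.142 0.    0.   ] [514.100743   339.6216281  471.93799764] [[0.0, 0.95, 0.33], [-1.0, 0.0, -0.0], [-0.0, -0.33, 0.95]]
5.075 [ 0.07  0.01 -0.32  1.24  0.   -3.08] [400.2 100.7 329.8] [-3.142e+00  0.000e+00  2.000e-03] [484.37264719 100.38620356 471.76752592] [[0.0, 0.95, 0.33], [-1.0, 0.0, -0.0], [-0.0, -0.33, 0.95]]
10.0333 [-0.62  0.15 -0.17  1.25 -0.    2.52] [ 430. -215.  330.] [ 3.142 -0.     0.   ] [ 514.16073284 -215.41206532  471.96272411] [[0.0, 0.95, 0.33], [-1.0, 0.0, -0.0], [-0.0, -0.33, 0.95]]
```

View pics/wm.png

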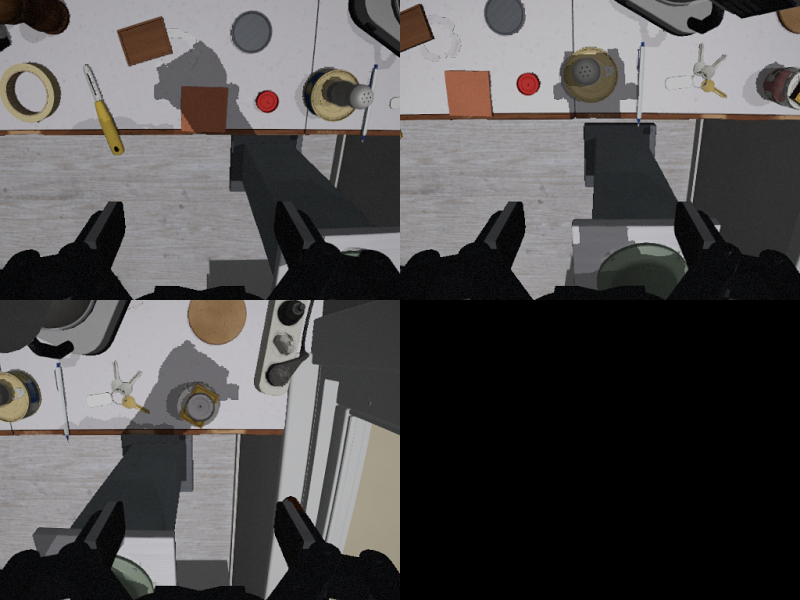

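Wrist views: w0 has the tray (186,52), saucer (321,41) and tile (261,141). w1 has the shaker cap (239,90) on the tin. w2 has the stack (256,134), with the coaster cut off at the top edge. I segment each and check its size in mm.

```bash
cat >> h.py <<'E'
def seg(im,c,P,tol,z=None):
    """flood fill from world seed P; returns outline mapped to plane z (mm)"""
    z=P[2] if z is None else z
    u,v=np.round(w2px(c,P)).astype(int)
    if not(3<u<508 and 3<v<380): return None
    m=np.zeros((386,514),np.uint8);g=cv2.bilateralFilter(im,5,25,3)
    cv2.floodFill(g,m,(int(u),int(v)),0,(tol,)*3,(tol,)*3,4|(255<<8)|cv2.FLOODFILL_MASK_ONLY|cv2.FLOODFILL_FIXED_RANGE)
    m=cv2.morphologyEx(m[1:-1,1:-1],cv2.MORPH_CLOSE,np.ones((5,5)));m=cv2.morphologyEx(m,cv2.MORPH_OPEN,np.ones((3,3)))
    cs,_=cv2.findContours(m,cv2.RETR_EXTERNAL,cv2.CHAIN_APPROX_NONE)
    if not cs: return None
    k=max(cs,key=cv2.contourArea)[:,0]
    return np.array([px2w(c,a,b,z)[:2] for a,b in k],np.float32),k
E
python3 - <<'E'
from h import *
V={n:(cv2.imread(f"pics/{n}0.png"),cam(n)) for n in("top","scene")}
V|={f"w{i}":(cv2.imread(f"pics/w{i}.png"),np.load(f"pics/w{i}.npy",allow_pickle=True).item()) for i in range(3)}
T=dict(coaster=(581,-246,10),saucer=(553,251,9),tray=(538,423,9),tile=(425,327,8),tin=(440,85,40),tea=(455,-223,113))
for n,(im,c) in V.items():
    o=im.copy()
    for k,P in T.items():
        for tol in (18,28):
            r=seg(im,c,P,tol)
            if r is None or len(r[0])<8: continue
            w,kk=r
            if k in("tray","tile"):
                x=cv2.minAreaRect(w);print(n,k,tol,np.round(x[0],1),np.round(x[1],1),round(x[2],1))
            else:
                x=cv2.fitEllipse(cv2.convexHull(w)) if len(cv2.convexHull(w))>5 else 0
                print(n,k,tol,np.round(x[0],1),np.round(x[1],1))
        cv2.drawContours(o,[kk[:,None]],-1,(255,0,255),1)
    cv2.imwrite(f"pics/o_{n}.png",o)
q=lambda n,a,b,c,d:cv2.resize(cv2.imread(f"pics/o_{n}.png")[a:b,c:d],(400,300),interpolation=cv2.INTER_CUBIC)
cv2.imwrite("pics/om.png",np.vstack([np.hstack([q("w0",0,180,140,380),q("top",160,256,110,238)]),np.hstack([q("w1",40,160,160,320),q("w2",70,190,180,340)])]))
E
```

```text
top coaster 18 [ 581.  -243.7] [87.4 91.5]
top coaster 28 [ 581.6 -243.8] [89.1 92.6]
top saucer 18 [554.2 252.2] [63.5 64.9]
top saucer 28 [553.9 252.3] [63.9 66.2]
top tray 18 [539.2 425.7] [58.1 76.4] 14.8
top tray 28 [539.2 425.1] [59.3 77.5] 14.8
top tile 18 [424.8 328.5] [77.3 76.2] 88.9
top tile 28 [425.9 328.7] [77.6 78.5] 87.9
top tin 18 [442.5 108.9] [44.3 68. ]
top tin 28 [455.  110.2] [71.9 85.3]
top tea 18 [ 449.8 -216.9] [30.2 32. ]
top tea 28 [ 449.8 -217.1] [30.6 32.1]
scene coaster 18 [ 580.2 -246. ] [87.1 90.4]
scene coaster 28 [ 580.1 -245.2] [89.7 91. ]
scene saucer 18 [547.1 257. ] [42.3 83.1]
scene saucer 28 [554.7 242.3] [70.8 87.8]
scene tray 18 [540.1 427. ] [55.5 74.5] 14.3
scene tray 28 [541. 426.] [57.1 79.1] 15.3
scene tile 18 [426.  330.1] [76.2 76.3] 88.2
scene tile 28 [426.5 329.9] [76.5 77.4] 88.1
scene tin 18 [437.1 106.4] [38.3 65.2]
scene tin 28 [440.5 108.2] [47.  68.5]
scene tea 18 [ 448.7 -217.1] [26.6 30.4]
scene tea 28 [ 448.8 -217.5] [26.8 31.1]
w0 saucer 18 [553.9 255.9] [56.1 56.7]
w0 saucer 28 [554.  255.8] [65.8 66.4]
w0 tray 18 [539.3 429.6] [59.3 77.7] 15.2
w0 tray 28 [539.2 429.5] [59.7 77.9] 15.3
w0 tile 18 [425.7 332.3] [79.  79.7] 88.6
w0 tile 28 [424.1 389. ] [ 84.6 195. ] 0.9
w0 tin 18 [462.6 108.7] [42.4 69.3]
w0 tin 28 [464.9 106.9] [48.4 71.4]
w1 saucer 18 [554.  254.2] [65.8 67.4]
w1 saucer 28 [554.4 254.4] [66.4 68.3]
w1 tray 18 [540.8 423.3] [59.3 64.8] 14.6
w1 tray 28 [540.9 423.1] [59.6 65.5] 14.8
w1 tile 18 [425.4 331.6] [78.7 78.5] 88.0
w1 tile 28 [425.4 331.6] [78.8 78.5] 88.0
w1 tin 18 [455.5 115.2] [83.  86.9]
w1 tin 28 [454.6 117.2] [82.5 94. ]
w2 coaster 18 [ 581.9 -242.8] [91.  94.1]
w2 coaster 28 [ 580.8 -242.6] [92.2 92.5]
w2 tin 18 [441.9 101. ] [39.4 66.7]
w2 tin 28 [455.9 109.7] [76.5 80.3]
w2 tea 18 [ 449.9 -216.1] [33.7 34.5]
w2 tea 28 [ 449.9 -216.2] [33.8 34.7]
```

View pics/om.png

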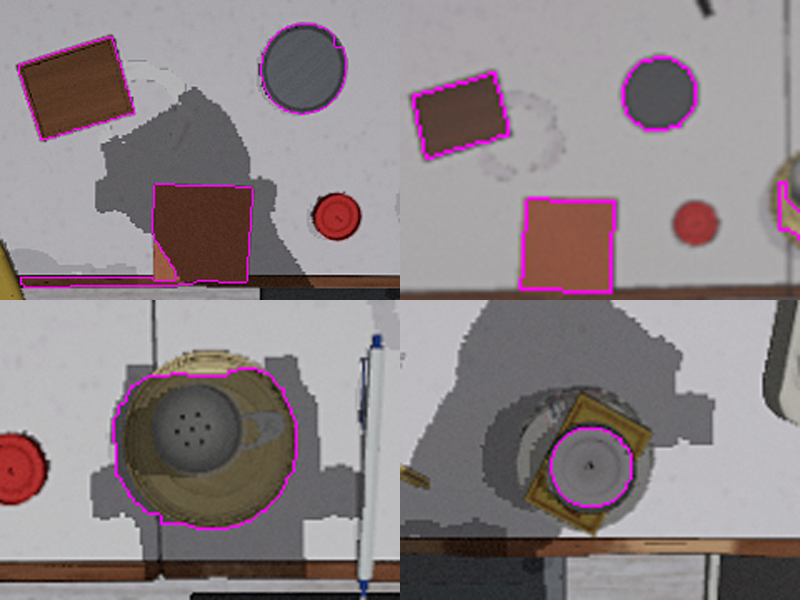

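Sizes match: coaster 92, saucer 67, tray 60x78 at 15°, tile 79, and tea-light inner disc 34. 

Adopted centres:
- coaster (581,-244)
- saucer (554,254)
- tray (540,427)
- tile (425.5,331)
- tea light (450,-216.5), with the matchbox long axis at about 152°

I pick up the tea light next.

```bash
cat >> h.py <<'E'
pi=np.pi
def st(m=""):
    s=bot.get_state();print(m,"t%.1f"%s["t"],s["tcp_pos"].round(1),"op%.3f gf%.1f"%(s["opening"],s["gripper_force"]),s["contact_force"].round(1));return s
def ptp(x,y,z,yaw): bot.move_ptp([x,y,z],[pi,0,yaw])
def snap(n):
    np.save(f"pics/{n}.npy",cam("wrist"),allow_pickle=True);cv2.imwrite(f"pics/{n}.png",imaging.capture("wrist"))
E
python3 - <<'E'
from h import *
Y=2.66
bot.grip(0.7,20)
ptp(449.8,-216.5,180,Y); bot.dwell(.2); st("above")
print(bot.movel([449.8,-216.5,99.5],max_speed=80,threshold=5)); st("down")
bot.grip(0.0,20); st("grip")
bot.movel([449.8,-216.5,112],max_speed=60); s=st("lift")
bot.movel([430,-216.5,260],max_speed=150)
bot.dwell(.2);snap("a0");cv2.imwrite("pics/a0s.png",imaging.capture("scene"));cv2.imwrite("pics/a0t.png",imaging.capture("top"))
st("up")
a=cv2.imread("pics/a0.png");b=cv2.imread("pics/a0s.png")[150:320,250:420];b=cv2.resize(b,(400,400));t=cv2.imread("pics/a0t.png")[190:260,330:430]
cv2.imwrite("pics/a0m.png",np.hstack([cv2.resize(a,(400,300)),cv2.resize(b,(300,300)),cv2.resize(t,(100,300))]))
E
```

```text
above t12.9 [ 449.9 -216.5  180.1] op0.698 gf0.0 [ 0.3 -0.1  0.3]
False
down t14.1 [ 450.2 -216.7  100. ] op0.699 gf0.0 [ 0.2 -0.5  0.6]
grip t14.4 [ 450.2 -216.7  100.1] op0.419 gf20.2 [-0.7  0.5  4.4]
lift t14.8 [ 450.1 -216.8  112.5] op0.420 gf20.1 [ 0.  -0.9  0.1]
up t16.2 [ 429.9 -216.4  259.6] op0.421 gf20.1 [-0.1 -0.2 -0.2]
```

View pics/a0m.png

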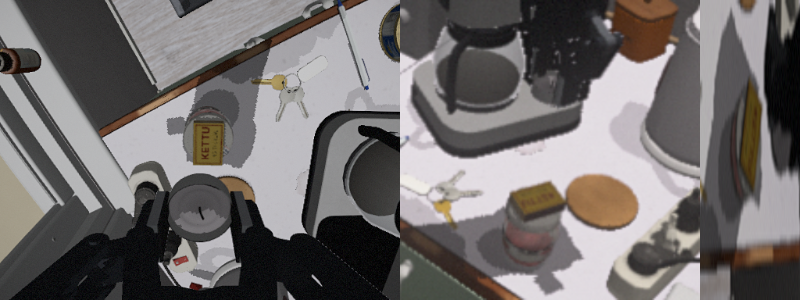

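The tea light is held (opening 0.42) and the matchbox is still on the lid at a0 (267,183). I place the tea light and measure the box from a0.

```bash
python3 - <<'E'
from h import *
im=cv2.imread("pics/a0.png");c=np.load("pics/a0.npy",allow_pickle=True).item()
hsv=cv2.cvtColor(im,cv2.COLOR_BGR2HSV);m=cv2.inRange(hsv,(15,90,30),(35,255,255));m[:, :230]=0;m[:,310:]=0;m[:140]=0;m[225:]=0
m=cv2.morphologyEx(m,cv2.MORPH_CLOSE,np.ones((7,7)));k=max(cv2.findContours(m,0,1)[0],key=cv2.contourArea)[:,0]
w=np.array([px2w(c,a,b,98)[:2] for a,b in k],np.float32);print("box",cv2.minAreaRect(w))
Y=2.66
ptp(395,-60,230,Y); ptp(400,100,230,Y); ptp(554,254,100,Y); bot.dwell(.3)
print(bot.movel([554,254,8.3],max_speed=60,threshold=4)); st("placed")
bot.dwell(.2); bot.grip(0.62,20); st("open")
bot.movel([554,254,60],max_speed=120); bot.movel([470,240,230],max_speed=200)
bot.dwell(.2); snap("b0");cv2.imwrite("pics/b0t.png",imaging.capture("top"));cv2.imwrite("pics/b0s.png",imaging.capture("scene"));st()
a=cv2.imread("pics/b0.png");b=cv2.imread("pics/b0t.png")[170:210,165:215];s=cv2.imread("pics/b0s.png")[170:210,180:230]
f=lambda x:cv2.resize(x,(400,300),interpolation=cv2.INTER_CUBIC)
cv2.imwrite("pics/b0m.png",np.vstack([np.hstack([f(a),f(b)]),np.hstack([f(s),f(s)])]))
E
```

```text
box ((446.0798034667969, -213.33248901367188), (35.78756332397461, 53.75926208496094), 62.0004997253418)
False
placed t20.6 [554.3 254.1   8.7] op0.423 gf20.1 [ 0.1  0.  -1. ]
open t21.1 [554.  254.    8.3] op0.621 gf0.0 [0.1 0.7 0.1]
 t23.1 [469.9 239.9 229.4] op0.620 gf0.0 [-0.7 -0.2 -0.5]
```

View pics/b0m.png

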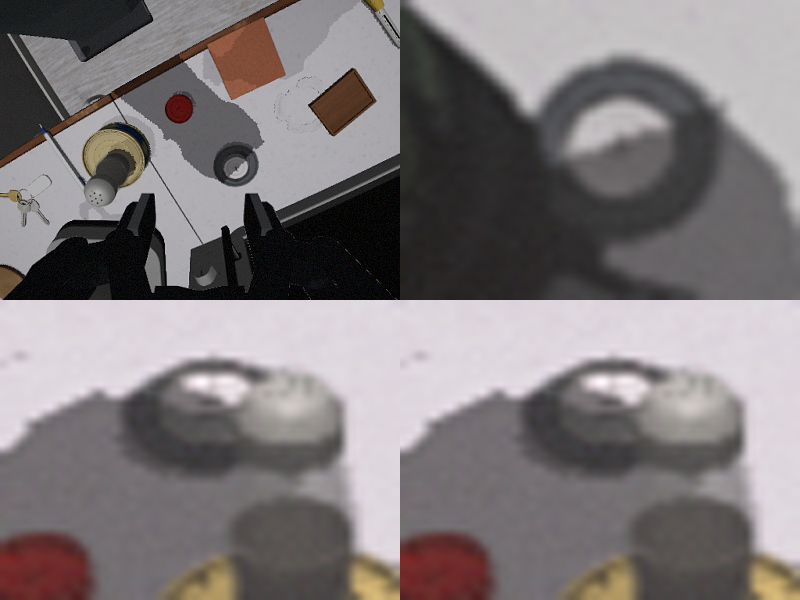

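The tea light is centred in the saucer to within about 1 mm after parallax correction. The box fits as 35.8x53.8 mm at (446.1,-213.3), with its long axis at 152°. Matchbox next.

```bash
python3 - <<'E'
from h import *
im=cv2.imread("pics/b0.png");c=np.load("pics/b0.npy",allow_pickle=True).item()
for k,P in dict(saucer=(554,225,9),tray=(540,427,9)).items():
    r=seg(im,c,P,24)
    if r: print(k,cv2.minAreaRect(r[0]))
Y=2.653
ptp(400,100,230,Y); bot.grip(.7,25); ptp(395,-60,230,Y); ptp(446.1,-213.3,140,Y); bot.dwell(.3)
print(bot.movel([446.1,-213.3,86],max_speed=60,threshold=5)); st("down")
bot.grip(0,25); st("grip")
bot.movel([446.1,-213.3,100],max_speed=60); st("lift")
bot.movel([430,-205,240],max_speed=180); bot.dwell(.2); snap("c0")
ptp(395,-60,240,Y); ptp(400,100,240,Y); 
T=1.833
ptp(540,427,80,T); bot.dwell(.3); st()
print(bot.movel([540,427,8.5],max_speed=60,threshold=4)); st("placed"); bot.dwell(.2)
bot.grip(.62,25); bot.movel([540,427,60],max_speed=120); ptp(440,410,230,0.3+pi-.3)
bot.dwell(.2); snap("d0");cv2.imwrite("pics/d0t.png",imaging.capture("top"));st()
a=cv2.imread("pics/d0.png");b=cv2.imread("pics/d0t.png")[180:222,100:156];s=cv2.imread("pics/c0.png")
f=lambda x:cv2.resize(x,(400,300),interpolation=cv2.INTER_CUBIC)
cv2.imwrite("pics/d0m.png",np.vstack([np.hstack([f(a),f(b)]),np.hstack([f(s),f(s[100:244,170:362])])]))
E
```

```text
saucer ((540.2384643554688, 249.6612091064453), (37.87297058105469, 65.11042785644531), 24.84137725830078)
tray ((539.1080322265625, 429.29193115234375), (59.086204528808594, 78.16574096679688), 15.2805757522583)
False
down t26.9 [ 446.4 -213.5   86.3] op0.706 gf0.0 [0.6 0.2 0.1]
grip t27.2 [ 446.6 -213.6   86.5] op0.413 gf25.6 [-1.   0.8  3.4]
lift t27.6 [ 446.4 -213.5  100.5] op0.410 gf25.2 [ 0.4  0.2 -0.5]
 t31.8 [540.5 426.6  80.8] op0.410 gf25.1 [-0.2 -0.6 -0.5]
True
placed t33.0 [539.7 426.8   8.1] op0.414 gf25.8 [ 0.9 -0.2  6.6]
 t35.6 [440.  409.8 229.3] op0.621 gf0.0 [ 0.1  0.6 -0.1]
```

View pics/d0m.png

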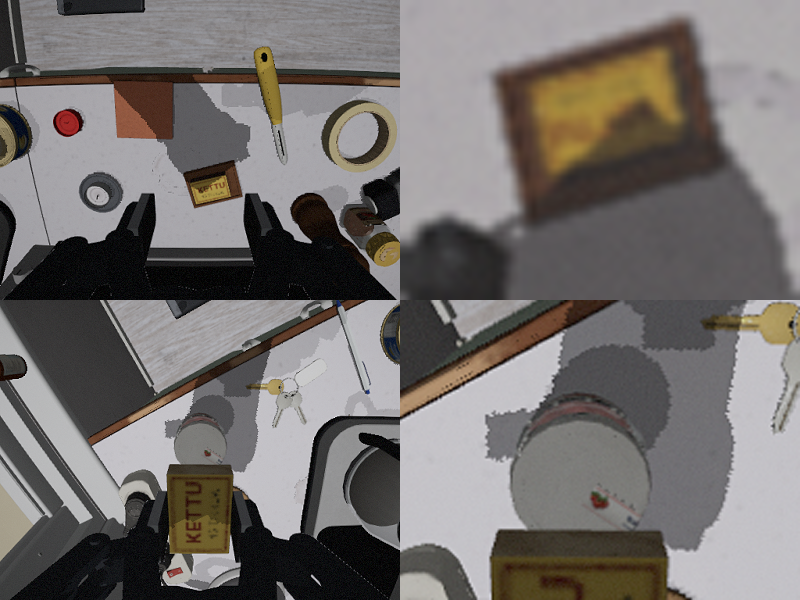

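The matchbox lies flat in the tray, with its long side along it (top crop: box (613,100), tray (612,118)). I measure its offset, and the jar lid from c0.

```bash
python3 - <<'E'
from h import *
def comp(m,u,v,R=60):
    mm=np.zeros_like(m);u,v=int(u),int(v);mm[max(v-R,0):v+R,max(u-R,0):u+R]=m[max(v-R,0):v+R,max(u-R,0):u+R]
    mm=cv2.morphologyEx(mm,cv2.MORPH_CLOSE,np.ones((7,7)))
    return cv2.convexHull(max(cv2.findContours(mm,0,1)[0],key=cv2.contourArea))[:,0]
for n,c in(("d0",np.load("pics/d0.npy",allow_pickle=True).item()),("d0t",cam("top"))):
    im=cv2.imread(f"pics/{n}.png");h=cv2.cvtColor(im,cv2.COLOR_BGR2HSV)
    u,v=w2px(c,(540,427,15));R=45 if n=="d0" else 25
    for nm,m,z in(("box",cv2.inRange(h,(17,90,25),(35,255,255)),20),("tray",cv2.inRange(h,(0,60,15),(35,255,255)),9)):
        k=comp(m,u,v,R);print(n,nm,cv2.minAreaRect(np.array([px2w(c,a,b,z)[:2] for a,b in k],np.float32)))
c=np.load("pics/c0.npy",allow_pickle=True).item();im=cv2.imread("pics/c0.png")
for tol in(20,30):
    w,k=seg(im,c,(435,-220,84),tol);print("lid",cv2.minEnclosingCircle(w),cv2.minAreaRect(w))
for n in("top",):
    im=imaging.capture(n);c=cam(n);w,k=seg(im,c,(445,-212,84),30);print("lid top",cv2.minEnclosingCircle(w))
E
```

```text
d0 box ((531.5064697265625, 421.9642028808594), (54.87234115600586, 56.27139663696289), 14.609275817871094)
d0 tray ((537.126953125, 429.8268737792969), (62.36635971069336, 76.60281372070312), 15.132100105285645)
d0t box ((541.3367309570312, 422.4132995605469), (36.19211959838867, 55.639652252197266), 15.282176971435547)
d0t tray ((540.38330078125, 426.5191345214844), (56.97114562988281, 74.9176254272461), 16.01154899597168)
lid ((434.0838623046875, -182.4688262939453), 61.65761947631836) ((435.29022216796875, -192.45828247070312), (106.37564849853516, 96.70121765136719), 63.84980773925781)
lid ((434.3840637207031, -182.5150604248047), 61.793243408203125) ((427.5951232910156, -186.701904296875), (108.73214721679688, 103.31802368164062), 53.08707809448242)
lid top ((588.9279174804688, 107.92646789550781), 483.38433837890625)
```

```bash
python3 - <<'E'
from h import *
c=np.load("pics/c0.npy",allow_pickle=True).item()
for uv in((256.4,189.6),(256.4,156.6),(222.8,188),(290,188)): print(px2w(c,*uv,84).round(1))
im=imaging.capture("top");cv2.imwrite("pics/e0t.png",im)
ct=cam("top");print(w2px(ct,(446,-213,84)))
a=cv2.imread("pics/d0.png")[190:280,220:340];b=im[200:245,345:405];d=im[180:222,100:156]
f=lambda x,i=cv2.INTER_CUBIC:cv2.resize(x,(400,300),interpolation=i)
g=lambda x:np.clip(x.astype(float)*1.8,0,255).astype(np.uint8)
cv2.imwrite("pics/e0m.png",np.vstack([np.hstack([f(g(a)),f(b)]),np.hstack([f(g(d)),f(d)])]))
E
```

```text
[ 445.1 -211.9   84. ]
[ 417.8 -197.4   84. ]
[ 429.4 -238.2   84. ]
[ 458.1 -184.1   84. ]
[377.8900912  222.54224614]
```

View pics/e0m.png

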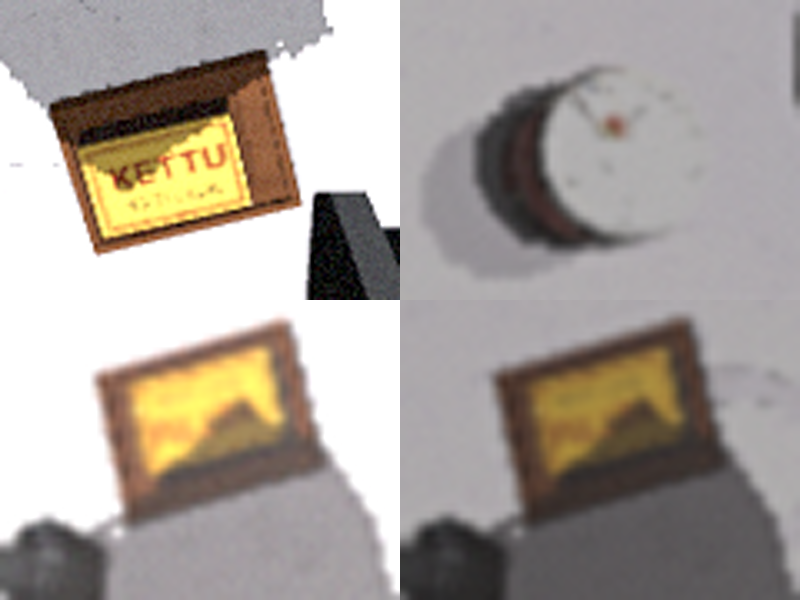

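In the boosted d0 crop the tray corners are (52,103), (267,53), (299,204), (97,252) and the box top corners (78,147), (229,113), (252,205), (100,239). The lid in the top crop spans x 545-705. I compute both.

```bash
python3 - <<'E'
from h import *
c=np.load("pics/d0.npy",allow_pickle=True).item()
def f(L,z): return np.array([px2w(c,220+a*.3,190+b*.3,z)[:2] for a,b in L])
t=f([(52,103),(267,53),(299,204),(97,252)],9);b=f([(78,147),(229,113),(252,205),(100,239)],20)
u=np.array([np.cos(np.radians(15)),np.sin(np.radians(15))]);l=np.array([-u[1],u[0]])
d=b.mean(0)-t.mean(0)
for n,x in(("tray",t),("box",b)): print(n,x.mean(0).round(1),np.linalg.norm(np.roll(x,-1,0)-x,axis=1).round(1),np.degrees(np.arctan2(*(x[1]-x[0])[::-1])).round(1))
print("offset short,long",d@u,d@l)
ct=cam("top");print("lid top",px2w(ct,345+(545+705-800)/2*.15,200+(65+235)/2*.15,84))
E
```

```text
tray [537.5 431. ] [75.8 59.8 75.  61.1] 104.1
box [540.3 425.7] [52.4 36.2 54.5 36.5] 103.9
offset short,long 1.2723639466124408 -5.833730569887293
lid top [ 446.04818753 -215.10581531   84.        ]
```

The box sits about 5 mm off along the tray, so I regrip and shift it.

```bash
python3 - <<'E'
from h import *
T=1.833
ptp(540,427,60,T); bot.dwell(.2); bot.movel([540,427,9],max_speed=60,threshold=5); bot.grip(0,20); st("grip")
bot.movel([540,427,12],max_speed=40); p=[537.9,431.6]
bot.movel([*p,12],max_speed=40); print(bot.movel([*p,8.6],max_speed=30,threshold=3)); bot.dwell(.1); bot.grip(.62,20)
bot.movel([*p,60],max_speed=120); ptp(440,410,230,pi)
bot.dwell(.2); snap("f0");im=imaging.capture("top");cv2.imwrite("pics/f0t.png",im);st()
a=cv2.imread("pics/f0.png")[190:280,220:340];d=im[180:222,100:156]
f=lambda x,i=cv2.INTER_CUBIC:cv2.resize(x,(400,300),interpolation=i)
g=lambda x:np.clip(x.astype(float)*1.8,0,255).astype(np.uint8)
cv2.imwrite("pics/f0m.png",np.hstack([f(g(a)),f(g(d))]))
c=cam("top");h=cv2.cvtColor(im,cv2.COLOR_BGR2HSV);m=cv2.inRange(h,(17,90,25),(35,255,255));u,v=w2px(c,(540,427,15)).astype(int)
mm=m*0;mm[v-25:v+25,u-25:u+25]=m[v-25:v+25,u-25:u+25];mm=cv2.morphologyEx(mm,cv2.MORPH_CLOSE,np.ones((7,7)))
k=max(cv2.findContours(mm,0,1)[0],key=cv2.contourArea)[:,0];print(cv2.minAreaRect(np.array([px2w(c,a,b,20)[:2] for a,b in k],np.float32)))
E
```

```text
grip t38.3 [540.5 427.3   9.7] op0.413 gf20.9 [ 0.1 -0.9  1.9]
True
 t41.5 [440.  409.9 229.3] op0.618 gf0.0 [-0.1  0.5 -0.3]
((539.5304565429688, 427.5385437011719), (36.182518005371094, 56.07392501831055), 16.834156036376953)
```

View pics/f0m.png

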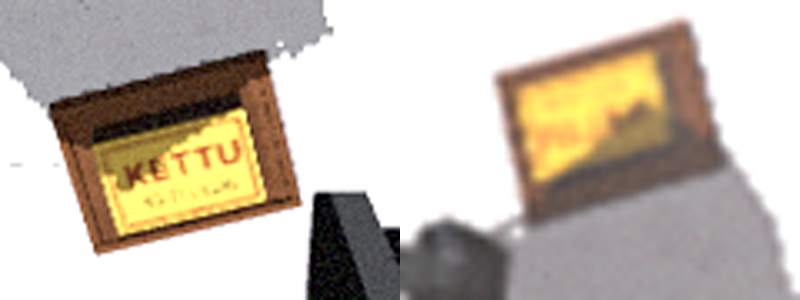

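The matchbox is now centred to within about 1.5 mm in both views. Jar next: lid centre (446,-213.5).

```bash
python3 - <<'E'
from h import *
Y=2.66;x,y=446,-213.5
ptp(400,100,240,Y); bot.grip(1.0,50); ptp(395,-60,240,Y); ptp(x,y,130,Y); bot.dwell(.3)
hit=bot.movel([x,y,28],max_speed=60,threshold=6); st(f"down {hit}")
if not hit:
    bot.grip(0,50); s=st("grip")
    if s["gripper_force"]>20:
        bot.movel([x,y,38],max_speed=40); st("lift")
        bot.movel([x,y,85],max_speed=100); bot.movel([581,-244,85],max_speed=80); bot.dwell(.4)
        print(bot.movel([581,-244,38.3],max_speed=40,threshold=5)); st("placed"); bot.dwell(.2)
        bot.grip(1.0,50); st("open"); bot.movel([581,-244,150],max_speed=80)
        ptp(430,-190,250,Y); bot.dwell(.2); snap("g0"); im=imaging.capture("top");cv2.imwrite("pics/g0t.png",im);cv2.imwrite("pics/g0s.png",imaging.capture("scene"));st()
a=cv2.imread("pics/g0.png");b=cv2.imread("pics/g0t.png")[145:205,340:420];d=cv2.imread("pics/g0s.png")[200:290,310:430]
f=lambda x:cv2.resize(x,(400,300),interpolation=cv2.INTER_CUBIC)
cv2.imwrite("pics/g0m.png",np.vstack([np.hstack([f(a),f(b)]),np.hstack([f(d),f(d)*0])]))
E
```

```text
down False t46.7 [ 446.2 -213.6   28.3] op1.002 gf0.0 [ 0.5 -0.5 -0.3]
grip t47.1 [ 446.3 -213.5   28.9] op0.743 gf52.4 [-1.5  0.7  7.9]
lift t47.5 [ 446.1 -213.6   38.2] op0.742 gf54.3 [-0.4 -0.5 -3.3]
True
placed t51.5 [ 580.7 -243.7   38.4] op0.738 gf55.0 [-0.3 -0.5  6.4]
open t52.0 [ 579.1 -242.9   36.5] op1.005 gf0.0 [-0.  -0.2  0.4]
 t54.8 [ 430.3 -190.1  249.2] op1.003 gf0.0 [-0.4 -0.7  0.3]
```

View pics/g0m.png

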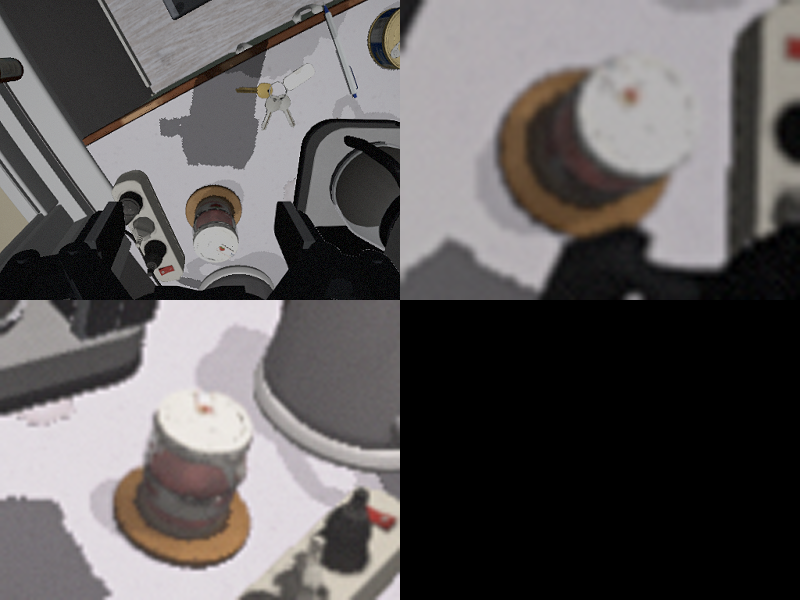

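The jar stands upright on the coaster (top crop lid centre (637,115), scene lid (204,421)). I compute its offset, and the shaker position from w1, top and scene.

```bash
python3 - <<'E'
from h import *
ct,cs=cam("top"),cam("scene");w1=np.load("pics/w1.npy",allow_pickle=True).item()
print("lid",px2w(ct,340+237/5,145+115/5,94),px2w(cs,310+204/3.333,200+121/3.333,94))
# shaker cap centre: w1 crop(160..320 x 40..160, 2.5x) (190,430-300); cap top z~130, rim ~z118
print("cap w1",px2w(w1,160+190/2.5,40+129/2.5,128)); 
# top crop1 b: 215..275,200..250 -> 400x300 ; cap (582,92)
print("cap top",px2w(ct,215+182/6.667,200+92/6,128)); 
# scene crop1 e:190..274,170..240 ->400x300 ; cap (527,367), foot (528,478)
print("cap sc",px2w(cs,190+127/4.762,170+65/4.286,128),"foot sc",px2w(cs,190+128/4.762,170+(470-300)/4.286,40))
E
```

```text
lid [ 579.04035322 -244.86402221   94.        ] [ 579.17494624 -245.47801574   94.        ]
cap w1 [466.76157008 119.31733078 128.        ]
cap top [465.72793031 113.00683685 128.        ]
cap sc [458.52579085 105.23659245 128.        ] foot sc [467.28153964 118.53564459  40.        ]
```

The jar is within about 2 mm of the coaster centre. The shaker estimates scatter, so I take a close wrist view before reaching.

```bash
python3 - <<'E'
from h import *
ptp(395,-60,260,pi); ptp(425,113,230,pi); bot.dwell(.3); snap("i0"); st()
bot.movel([425,85,230],max_speed=100); bot.dwell(.3); snap("i1")
a,b=cv2.imread("pics/i0.png"),cv2.imread("pics/i1.png")
cv2.imwrite("pics/i0m.png",np.hstack([a[0:384:,56:456],b[0:384,56:456]]))
E
```

```text
t56.4 [425.3 112.1 230.3] op0.999 gf0.0 [ 0.3  0.5 -0.6]
```

View pics/i0m.png

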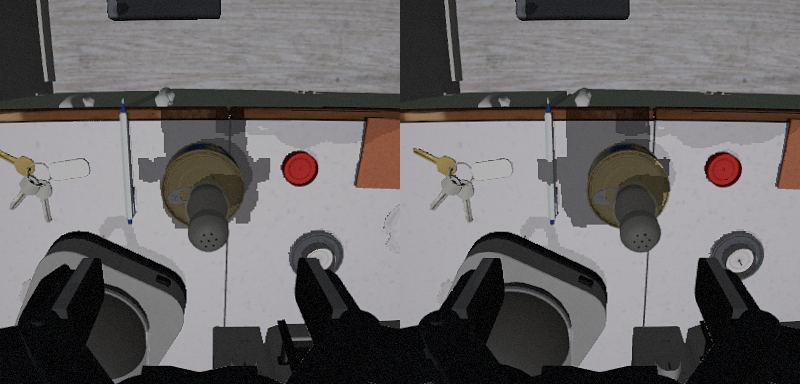

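In i0 the cap is centred at px (264,231) and the tin top at x 258.5. In i1 the cap is at (296,231) and the tin at x 285.

```bash
python3 - <<'E'
from h import *
L=lambda n:np.load(f"pics/{n}.npy",allow_pickle=True).item()
for n,cap,tin in(("i0",(264,231),(258.5,186)),("i1",(296,231),(285,186))):
    c=L(n);print(n,"cap",px2w(c,*cap,122).round(1),"tin",px2w(c,*tin,40).round(1),"mid body",px2w(c,cap[0]-1,208,85).round(1))
# triangulate cap centre over i0,i1,w1,top,scene
from scipy.optimize import least_squares
O=[(L("i0"),(264,231)),(L("i1"),(296,231)),(L("w1"),(236,91)),(cam("top"),(242.3,214.8)),(cam("scene"),(216.7,185.2))]
r=least_squares(lambda p:np.concatenate([(w2px(c,p)-o) for c,o in O]),[460,112,122]);print(r.x.round(1),r.fun.round(1))
E
```

```text
i0 cap [462.1 118.8 122. ] tin [451.1 115.1  40. ] mid body [457.1 118.7  85. ]
i1 cap [461.5 118.1 122. ] tin [450.5 115.7  40. ] mid body [456.5 121.2  85. ]
[466.6 119.1 113. ] [ 0.1  0.2 -0.3  0.8  1.  -0.  -2.3  1.  -1.4  1.3]
```

Wrist readings have agreed best with the TCP (the tray check), so I grip the body at about (460,117.5), closing along y.

```bash
python3 - <<'E'
from h import *
x,y=460,117.5
bot.grip(1.0,30); bot.movel([425,y,230],max_speed=150); bot.movel([x,y,160],max_speed=120); bot.dwell(.3)
hit=bot.movel([x,y,66],max_speed=50,threshold=5); st(f"down {hit}")
if not hit:
    bot.grip(0.66,30); st("pre"); bot.grip(0,30); s=st("grip")
    if s["gripper_force"]>10:
        bot.movel([x,y,74],max_speed=30); st("lift"); bot.movel([x,y,160],max_speed=100)
        snap("j0"); cv2.imwrite("pics/j0s.png",imaging.capture("scene"))
a=cv2.imread("pics/j0.png");b=cv2.imread("pics/j0s.png")[110:260,140:340]
cv2.imwrite("pics/j0m.png",np.hstack([cv2.resize(a,(400,300)),cv2.resize(b,(400,300))]))
E
```

```text
down False t60.9 [460.2 117.5  66.2] op1.001 gf0.0 [-0.8  0.1 -0.4]
pre t61.3 [460.  117.5  66. ] op0.659 gf0.0 [0.1 0.1 0.2]
grip t61.6 [460.2 117.6  66.3] op0.468 gf30.0 [-0.8  0.7  3.9]
lift t62.0 [460.1 117.5  74.1] op0.469 gf30.2 [-0.5 -0.2 -1. ]
```

View pics/j0m.png

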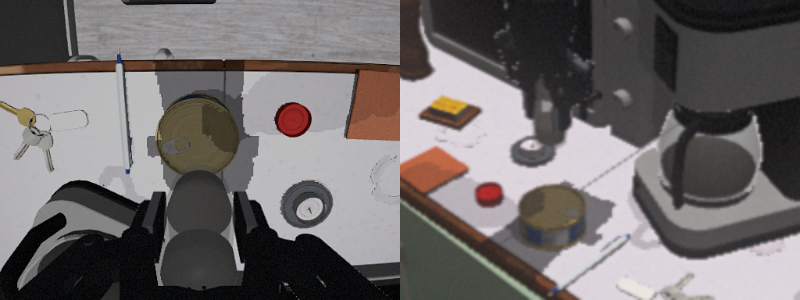

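The shaker is held clear of the tin, and the tin hasn't moved. Placing it on the tile.

```bash
python3 - <<'E'
from h import *
x,y=425.5,331
bot.movel([430,200,170],max_speed=120); bot.movel([x,y,120],max_speed=120); bot.dwell(.4)
hit=bot.movel([x,y,34.5],max_speed=40,threshold=3); st(f"placed {hit}"); bot.dwell(.3)
bot.grip(0.66,30); bot.dwell(.2); bot.grip(1.0); st("open"); bot.movel([x,y,150],max_speed=80)
ptp(430,200,230,pi); bot.dwell(.3); snap("k0"); cv2.imwrite("pics/k0s.png",imaging.capture("scene"));im=imaging.capture("top");cv2.imwrite("pics/k0t.png",im);st()
f=lambda x:cv2.resize(x,(400,300),interpolation=cv2.INTER_CUBIC)
cv2.imwrite("pics/k0m.png",np.vstack([np.hstack([f(cv2.imread("pics/k0.png")),f(im[205:265,120:200])]),np.hstack([f(cv2.imread("pics/k0s.png")[130:220,110:230]),f(im[150:270,90:250])])]))
E
```

```text
placed False t68.0 [425.6 331.1  34.7] op0.467 gf30.2 [-0.3  0.9 -0.4]
open t69.3 [425.5 331.   34.5] op1.002 gf0.0 [-0.3 -0.6  0.1]
 t72.0 [429.8 200.4 229.6] op0.997 gf0.0 [-0.4  0.2 -0.3]
```

View pics/k0m.png

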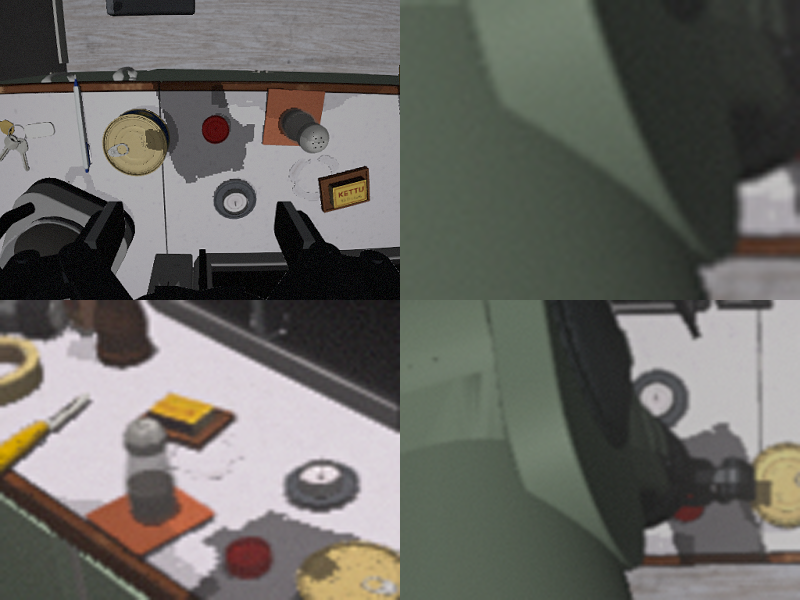

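The shaker stands upright on the tile. The arm blocks the top view, so I move clear and check the centring.

```bash
python3 - <<'E'
from h import *
ptp(395,-60,260,pi); bot.dwell(.3); im=imaging.capture("top");cv2.imwrite("pics/l0t.png",im);s=imaging.capture("scene");cv2.imwrite("pics/l0s.png",s);st()
f=lambda x:cv2.resize(x,(400,300),interpolation=cv2.INTER_CUBIC)
cv2.imwrite("pics/l0m.png",np.vstack([np.hstack([f(im[205:265,125:205]),f(cv2.imread("pics/k0.png")[100:220,320:480])]),np.hstack([f(s[165:225,130:210]),f(im[150:270,90:250])])]))
E
```

```text
t73.4 [395.1 -59.5 259.9] op0.999 gf0.0 [1.2 0.  0.5]
```

View pics/l0m.png

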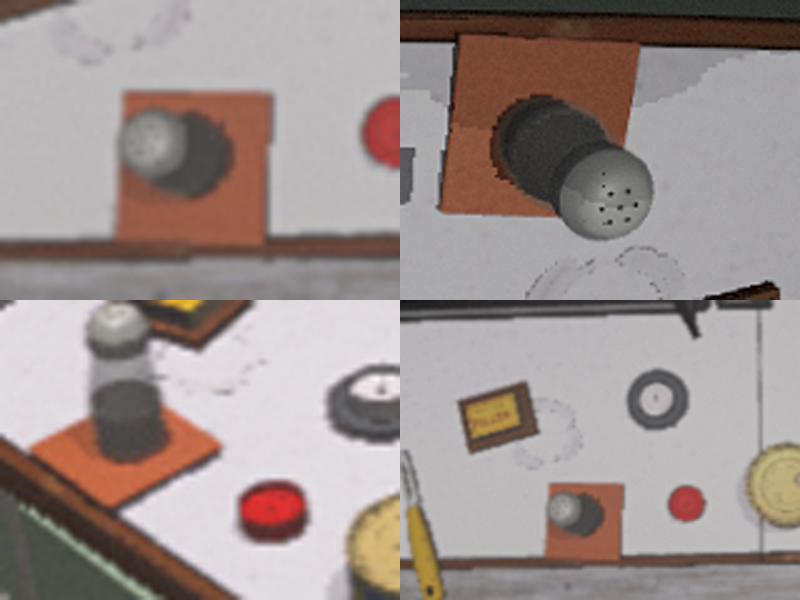

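```bash
python3 - <<'E'
from h import *
L=np.load("pics/k0.npy",allow_pickle=True).item();ct,cs=cam("top"),cam("scene")
for n,c,(u0,v0,s),tile,foot in(("top",ct,(125,205,5),[(123,90),(273,93),(266,245),(117,240)],(191,156)),
 ("scene",cs,(130,165,5),[(30,450-300),(220,447-300)],(133,142)),("wrist",L,(320,100,2.5),[(60,35),(240,42),(217,218),(42,212)],(141,144))):
    t=np.array([px2w(c,u0+a/s,v0+b/s,8) for a,b in tile]);f=px2w(c,u0+foot[0]/s,v0+foot[1]/s,8)
    print(n,"tile",t.mean(0).round(1),"foot",f.round(1),"d",(f-t.mean(0)).round(1))
    k=np.array([w2px(c,t.mean(0)+[22*np.cos(a),22*np.sin(a),0]) for a in np.linspace(0,6.28,9)[:8]])
    print("   centred foot circle extent in crop",((k-[u0,v0])*s).min(0).round(),((k-[u0,v0])*s).max(0).round())
E
```

```text
top tile [425.  326.8   8. ] foot [430.6 328.9   8. ] d [5.6 2.  0. ]
   centred foot circle extent in crop [153. 125.] [236. 209.]
scene tile [424.6 326.2   8. ] foot [431.5 327.8   8. ] d [6.9 1.6 0. ]
   centred foot circle extent in crop [ 86. 126.] [164. 172.]
wrist tile [425.3 332.8   8. ] foot [431.9 333.6   8. ] d [6.6 0.8 0. ]
   centred foot circle extent in crop [91. 79.] [190. 178.]
```

All three cameras agree the foot is about 6 mm too far in x and 1.5 mm in y. I regrip and shift it.

```bash
python3 - <<'E'
from h import *
ptp(420,150,230,pi); bot.grip(1.0,30); ptp(431.5,332,150,pi); bot.dwell(.3)
hit=bot.movel([431.5,332,34.5],max_speed=60,threshold=5); st(f"down {hit}")
if not hit:
    bot.grip(.66,30); bot.grip(0,30); st("grip"); bot.movel([431.5,332,40],max_speed=30)
    bot.movel([425.3,330.6,40],max_speed=30); bot.dwell(.2)
    print(bot.movel([425.3,330.6,34.2],max_speed=20,threshold=3)); st(); bot.dwell(.2)
    bot.grip(.66); bot.dwell(.2); bot.grip(1.0); bot.movel([425.3,330.6,150],max_speed=80)
    ptp(430,200,230,pi); bot.dwell(.3); snap("m0"); ptp(395,-60,260,pi); bot.dwell(.2)
im=imaging.capture("top");s=imaging.capture("scene");cv2.imwrite("pics/m0t.png",im);cv2.imwrite("pics/m0s.png",s);st()
f=lambda x:cv2.resize(x,(400,300),interpolation=cv2.INTER_CUBIC)
cv2.imwrite("pics/m0m.png",np.vstack([np.hstack([f(im[205:265,125:205]),f(cv2.imread("pics/m0.png")[100:220,320:480])]),np.hstack([f(s[165:225,130:210]),f(im[130:270,90:430])])]))
E
```

```text
down False t77.7 [431.7 332.1  34.8] op1.001 gf0.0 [-0.  -1.1  0.2]
grip t78.4 [431.6 332.   34.8] op0.473 gf30.1 [ 0.  -1.1  4.1]
True
 t79.6 [425.6 330.7  34.8] op0.470 gf30.9 [-0.4 -0.1  4.8]
 t84.6 [395.2 -59.3 259.8] op1.001 gf0.0 [-0.5  0.7  0.6]
```

View pics/m0m.png

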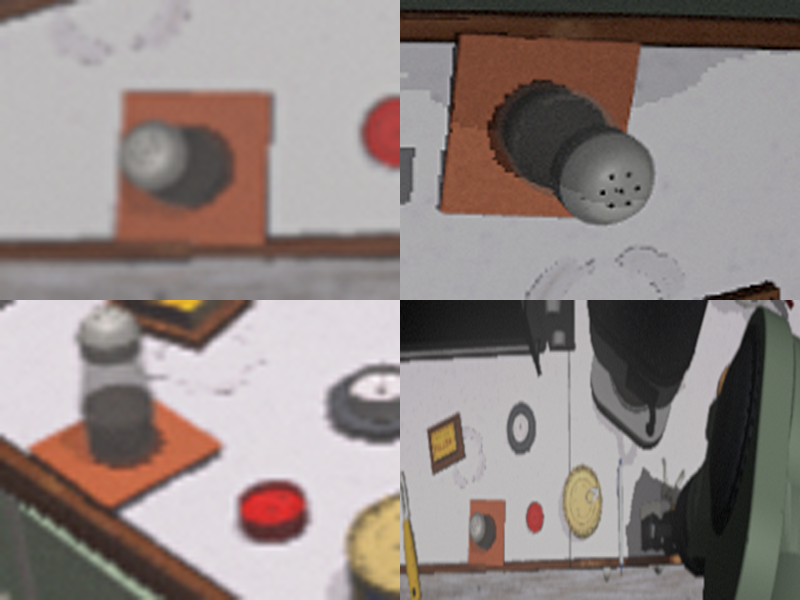

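The foot outline now matches the centred circle to about 1 mm (wrist 90/81 against 91/79, top 233/208 against 236/209). The tin, tea light and matchbox are all in place, so I hand in.

```bash
python3 -c "
from h import *
print(bot.sign_off())"
```

```text
the job is handed in; nothing more can be done
None
```

I handed the job in at about 85 s: tea light, matchbox, jam jar and salt shaker are each upright and within about 2 mm of the middle of their places by my camera measurements, with the tin left where it stood.

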